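Slim slide carrier from the back of a crowded draining hook

TASK

I need the slim slide carrier, the last one on the crowded draining hook: stand it upright in the glass staining jar that stands to the left of the microscope, right down on the jar's bottom. The two big carriers in front of it must first go over to the empty hook, the front one first, each pushed back until it stops and left hanging there. The empty hook's arm swivels stiffly and is not quite straight, so feel for it and thread the carriers on gently: force neither the hooks nor the jar, drop nothing, and leave the other things on the bench alone.

Things in the scene. Friction and masses are not known exactly. Their poses are not given: they have to be found in the camera images.
- stand_full: grey draining stand, fixed, with drip tray and thin post; the three carriers hang on it. Origin on the bench under the post's axis, z up. The hook arm, a round 6 mm steel wire with its centre line 160 mm up, runs along the stand's own -x. Base 104 mm wide, from 33 mm behind the post to 157 mm before it, tray rim 22 mm high. The arm swivels about the post, here pointing straight along -x
- full_stop (a point): on the crowded hook's wire, at the front face of a black rubber stop ring (16 mm diameter, 12 mm long) that keeps carriers 22 mm off the post's axis; same on the other stand. Behind the ring is a 23 mm hub, its nut reaching 17 mm above the wire
- full_end (a point): centre of the end of the crowded hook's wire, 134 mm from the post's axis and 6 mm higher than the straight wire: the last 17 mm are turned up. Same on the other stand
- stand_spare: second stand of the same build, with the empty hook; origin likewise. Which stand is left or right varies. Its arm is left swivelled up to 0.17 rad either way from the stand's -x (end up to 23 mm to one side). That angle is NOT measured: find it by touch or camera. The swivel has stiff friction, about 1.5 N m: 110 mm out, the wire stands some 13 N of side push before it turns
- carrier_front: big slide carrier nearest the end of the crowded hook, about 90 g: grey plastic head over a steel basket of glass slides. Origin: the point in its eye where the wire's centre lies when it hangs; z up, x along the wire towards the post, y across. Basket 36 mm wide (y), 28 mm thick (x), from 38 to 116 mm below the origin
- front_eye (a point): same point and axes as the front carrier's origin, to describe the head, alike on all three: 24 mm wide (y), 10 mm thick (x), 25 mm below to 14 mm above this point, flat sides to grip. The eye goes through along x: 10 mm wide, from 20 mm below up to an inverted-V roof, ridge 3.7 mm above. To pass the hook's turned-up end a carrier must be about 10 mm higher than it hangs
- carrier_middle: the other big slide carrier, the same in every way, hanging behind the first.
- carrier_slim: the slim slide carrier, rearmost on the crowded hook, next to the post: same head and eye, basket only 28 mm wide (y) and 14 mm thick (x), from 38 to 110 mm below the origin, its last 12 mm drawn in to 24 x 13 mm on four ball feet; about 60 g. Origin and axes as for the others.
- jar: glass staining jar standing loose between the stands and the microscope, 58 mm across, 83 mm high, round bore about 36 mm across and open at the top, bottom of the bore about 13 mm above the bench. Origin: centre of its underside. With the slim carrier fully in, the carrier's origin is about 123 mm above the jar's.
- dropper: white dropper bottle with black cap, 23 mm across, 64 mm high, standing behind the jar; origin at the centre of its underside. Leave alone.
- oil: small brown bottle with black cap, 25 mm across, 62 mm high, in front of the microscope; origin at the centre of its underside. Leave alone.
- tray: flat clear slide tray, 120 x 88 x 18 mm, at the right; origin at the centre of its underside. Leave alone.

How it is judged:
By the outcome, as a careful person would: the job done as asked, in the order asked, and still so for the second after the job is handed in, with the robot touching nothing.
It also fails if it takes over 72 s, if anything falls off the work surface, if the arm or the gripper's body presses on something with over 40 N, if the wrist force passes 120 N, or if a joint passes its speed limit or range.

ROBOT

A 6-joint arm with a two-finger parallel gripper is mounted at the origin on a cart in front of the work surface, level with it; the furniture and walls round the work are solid. World frame = base frame: x ahead of the robot, y to its left, z up, the work surface at z = 0. Lengths are in m, angles in rad, forces in N, time in s.
With the tool pointing down it reaches from about 0.375 to 0.9 m from the base axis. Payload 3.1 kg.
Tool frame: the origin (TCP) lies midway between the tips of the shut fingers; the grasp point (between the pads) lies 19 mm behind it; z points along the fingers, y is the line along which they close (so a half turn about z gives the same grasp; the last joint's range is limited). The gripper opens to 87 mm and grips with 3 to 60 N. Pads are 19 mm wide; open, the fingers measure 117 mm over their backs; the gripper's body (75 mm by 190 mm) begins 51 mm behind the grasp point.
Start: joints at [-1.298, 0.527, 1.433, -0, 1.181, -0.178], TCP at [0.273, -0.562, 0.223] pointing down, gripper open.
Joint ranges: [-3.08, 3.08], [-0.75, 2.2], [0.22, 2.44], [-1.43, 4.57], [0, 2.65], [-2.85, 2.85]. Speed limits (rad/s): [2.79, 2.79, 3.14, 3.14, 3.14, 3.14].

INTERFACE

Orientations are given as a unit quaternion [x, y, z, w].
In Python, from rig import status, imaging, order gives the robot as it stands.
- The arm moves only by the tool arm_command, never from a script. Its argument "deltas" is one flat list of numbers, 5 for each row, row after row: the opening, from -1 (shut) to 1 (fully open), so that 0 is half open, then the shift along the tool's x, y, z in m, then the turn about the tool's z in rad. In form: [gripper, tx, ty, tz, roll, gripper, tx, ty, tz, roll, ...]. A call has 1 to 12 rows; each row shifts and turns the commanded pose from where the row before left it, along the tool's axes as they then stand; what a row does not reach is not made up. A row lasts 1/8 s, in which the tool goes at most 62.5 mm and 10.7 degrees, less where a joint would pass 70% of its speed; a pose out of reach is approached as far as the arm can. A call with a gripper value outside its range is refused whole. The fingers move at their own pace and stop on an object; "newtons" is the grip in N (left out, the last holds). Time passes only in rows, so rows that do not move let the fingers close. It gives the time, the measured TCP pose, the force, the opening and the grip force at its end, in the units of the state.
- status.get_obs(): the state, without advancing time (a new reading comes with each control period).
- imaging.camera(name): name is "scene" or "top" or "wrist"; returns (picture, depth): 480x640x3 uint8, red, green, blue; 480x640 float32, m along the optical axis (not along the pixel's ray), 0 where there is no reading.
- imaging.camera_params(name): a dict with "intrinsics" (3x3 intrinsics, pixels), "camera_from_world" (4x4, takes a point from world to camera coordinates). Camera axes: x right, y up, looking along -z (the intrinsics and any distortion apply to the point x, -y, -z); pixel columns grow to the right and rows downward; lengths in m; the calibration is good to about 2 mm. A picture is of the moment at which its call begins: read the wrist's pose just before it. camera_params takes no time and is no camera call; for the wrist camera it gives the pose at the moment of the call.
- order.hand_in(): hands the job in; it is judged then, once.
The state is a dict: "time": time; "q": joint angles; "joint_velocities": joint speeds; "joint_torque": joint torques, N m; "position": TCP position; "tool_rot": TCP orientation; "ft_force": force on the tool from outside, world axes, zero at the start; "moment": the same for the moment, N m; "grip_width": finger opening in m; "grip_force": force on a finger pad.
Only numpy, scipy, OpenCV 4.12 (cv2) and the standard library are available. Lean on these libraries where they do the work, as an engineer would, in place of code of your own. Each camera call takes 0.05 s, during which the arm holds its last target. There are 200 camera calls.

## Working session

There is one attempt and no reset: what is moved stays moved. The work goes in short steps, Python scripts to look and compute and a tool call to move; the robot and the scene stay as the last step left them, time stands still between calls to the robot, and variables do not carry over. Pictures are saved under pics/ and viewed, at most 10 in all, crops included, and the job is handed in when it is done.

Besides the shell and the picture viewer there is one more tool, called after "Request:" by a JSON object that holds its "name" and its "arguments". arm_command: Moves the arm, as the interface text tells. Its arguments: {"type":"object","properties":{"deltas":{"type":"array"},"newtons":{"type":"number"}},"required":["deltas"]}

```bash
ls; mkdir -p pics
cat > h.py <<'E'
import numpy as np, cv2
from rig import status, imaging, order
def snap(n):
    p=imaging.camera_params(n); im,d=imaging.camera(n); return im,d,p
def pts(d,p):
    K=np.array(p["intrinsics"]); T=np.linalg.inv(np.array(p["camera_from_world"]))
    v,u=np.mgrid[:480,:640]
    X=np.stack([(u-K[0,2])/K[0,0]*d,-(v-K[1,2])/K[1,1]*d,-d,np.ones_like(d)],-1)
    return (X@T.T)[...,:3]
E
python3 - <<'E'
from h import *
o=status.get_obs(); print({k:np.round(v,3) for k,v in o.items()})
for n in("scene","top"):
    im,d,p=snap(n); cv2.imwrite(f"pics/{n}0.png",im[...,::-1]); np.savez(f"{n}0.npz",im=im,d=d,K=p["intrinsics"],T=p["camera_from_world"]); print(n,np.round(p["intrinsics"],1).tolist(),np.round(np.linalg.inv(np.array(p["camera_from_world"])),3).tolist(), [k for k in p])
E
```

```text
pics
{'time': np.float64(0.0), 'q': array([-1.297,  0.528,  1.434, -0.   ,  1.181, -0.178]), 'joint_velocities': array([-0.001, -0.002, -0.   ,  0.001, -0.   ,  0.   ]), 'joint_torque': array([ 1.0000e-03, -4.4004e+01, -1.7659e+01,  6.3000e-02,  5.8000e-02,
       -0.0000e+00]), 'position': array([ 0.273, -0.562,  0.222]), 'tool_rot': array([ 0.975,  0.224, -0.   , -0.001]), 'ft_force': array([ 0.143, -0.663,  0.034]), 'moment': array([-0.002, -0.006,  0.001]), 'grip_force': np.float64(0.0), 'grip_width': np.float64(0.087)}
scene [[462.6, 0.0, 325.8], [0.0, 462.6, 240.7], [0.0, 0.0, 1.0]] [[-0.693, 0.297, -0.657, -0.258], [-0.721, -0.311, 0.62, 0.747], [-0.02, 0.903, 0.429, 0.609], [0.0, 0.0, 0.0, 1.0]] ['intrinsics', 'camera_from_world']
top [[544.5, 0.0, 314.1], [0.0, 544.5, 242.1], [0.0, 0.0, 1.0]] [[-0.01, 0.979, -0.206, 0.246], [-1.0, -0.009, 0.005, 0.04], [0.003, 0.206, 0.979, 1.363], [0.0, 0.0, 0.0, 1.0]] ['intrinsics', 'camera_from_world']
```

View pics/scene0.png

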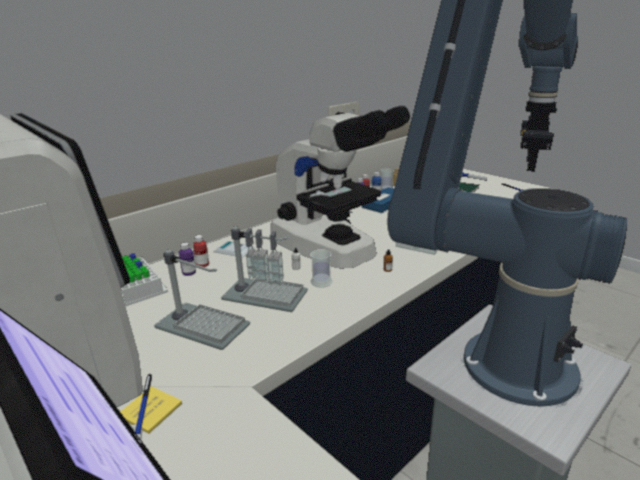

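View pics/top0.png

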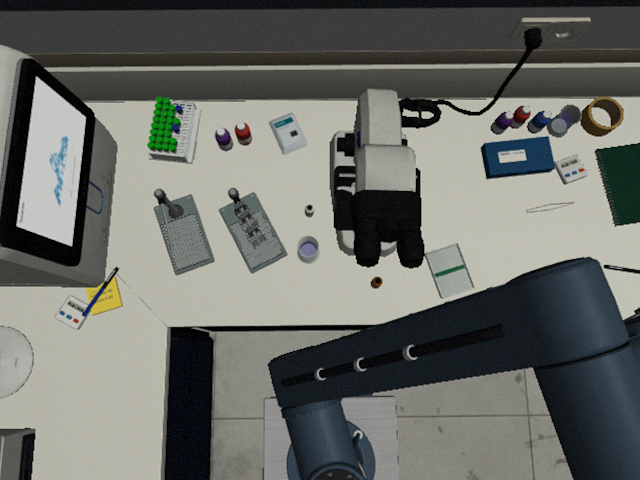

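The crowded stand is at about (250,230) in the top view, with heads from (240,208) to (252,240). The spare stand is to its left at about (185,230), the jar at (308,249) and the dropper at (309,210). Next I'll measure them.

Run:
```python
from h import *
z=np.load("top0.npz"); im,d=z["im"],z["d"]
P=pts(d,dict(intrinsics=z["K"],camera_from_world=z["T"]))
cv2.imwrite("pics/crop1.png",cv2.resize(im[175:285,140:335,::-1],None,fx=4,fy=4,interpolation=cv2.INTER_CUBIC))
hsv=cv2.cvtColor(im,cv2.COLOR_RGB2HSV)
# trays: grey darker than bench
g=im.astype(int).mean(-1); m=((g<165)).astype(np.uint8); m[:, :145]=0;m[:185]=0;m[290:]=0;m[:,300:]=0
m=cv2.morphologyEx(m,cv2.MORPH_CLOSE,np.ones((5,5)))
for c in cv2.findContours(m,cv2.RETR_EXTERNAL,cv2.CHAIN_APPROX_NONE)[0]:
    if cv2.contourArea(c)>500:
        b=cv2.boxPoints(cv2.minAreaRect(c)); print("box",b.round(1).tolist(),cv2.minAreaRect(c)[1])
        for q in b: 
            u,v=q.astype(int); print(P[min(v,479),u].round(3))
# high points
R=P[185:285,145:330]; Z=R[...,2]; print(np.percentile(Z,[1,50,99]))
for lo,hi in((.13,.165),(.165,.185),(.185,.3),(.06,.1)):
    mm=((Z>lo)&(Z<hi)).astype(np.uint8); n,l,s,c=cv2.connectedComponentsWithStats(mm)
    for i in range(1,n):
        if s[i,4]>5: q=R[l==i]; print(lo,hi,s[i,4],(c[i]+[145,185]).round(1),q.mean(0).round(4),q.min(0).round(3),q.max(0).round(3))
```

```text
box [[146.5, 191.5], [187.3000030517578, 177.89999389648438], [215.5, 262.5], [174.6999969482422, 276.1000061035156]] (89.17623138427734, 43.00697326660156)
[0.672 0.469 0.001]
[0.709 0.364 0.003]
[0.482 0.284 0.004]
[0.448 0.387 0.   ]
box [[211.0, 197.6999969482422], [248.8000030517578, 178.3000030517578], [288.29998779296875, 255.1999969482422], [250.39999389648438, 274.6000061035156]] (86.40355682373047, 42.52871322631836)
[ 0.656  0.304 -0.005]
[ 0.706  0.205 -0.002]
[ 0.5    0.1   -0.004]
[0.451 0.195 0.001]
[-0.0068509   0.00171082  0.1743311 ]
0.13 0.165 142 [165.7 216.3] [0.562  0.3712 0.1597] [0.499 0.354 0.131] [0.619 0.391 0.165]
0.13 0.165 21 [238.2 199.7] [0.5993 0.2066 0.161 ] [0.591 0.202 0.153] [0.613 0.212 0.165]
0.13 0.165 13 [232.8 198.8] [0.6019 0.2191 0.1602] [0.595 0.213 0.149] [0.608 0.228 0.165]
0.13 0.165 48 [241.6 209.5] [0.5783 0.1995 0.1528] [0.569 0.19  0.132] [0.586 0.213 0.165]
0.13 0.165 57 [247.6 220.1] [0.5527 0.1853 0.1538] [0.535 0.176 0.133] [0.568 0.202 0.164]
0.13 0.165 51 [254.6 233.6] [0.5206 0.1687 0.1549] [0.504 0.16  0.137] [0.533 0.183 0.
[... 482 characters left out ...]
58.7 242. ] [0.4985 0.1579 0.1672] [0.494 0.155 0.165] [0.504 0.162 0.171]
0.165 0.185 11 [171.9 247.9] [0.4866 0.3518 0.1678] [0.482 0.349 0.165] [0.491 0.354 0.171]
0.06 0.1 37 [170.4 205.6] [0.6098 0.3831 0.0799] [0.605 0.379 0.06 ] [0.619 0.391 0.1  ]
0.06 0.1 9 [309.8 207.1] [0.608  0.043  0.0618] [0.606 0.04  0.06 ] [0.611 0.047 0.065]
0.06 0.1 12 [256.5 224.2] [0.5604 0.1721 0.083 ] [0.558 0.168 0.063] [0.563 0.177 0.096]
0.06 0.1 24 [262.1 238.5] [0.5254 0.1584 0.0803] [0.521 0.151 0.061] [0.529 0.165 0.099]
0.06 0.1 177 [308.3 244.8] [0.5097 0.0472 0.0771] [0.478 0.021 0.06 ] [0.531 0.072 0.088]
0.06 0.1 23 [254.7 243.5] [0.5126 0.1757 0.0832] [0.506 0.17  0.065] [0.518 0.185 0.099]
```

View pics/crop1.png

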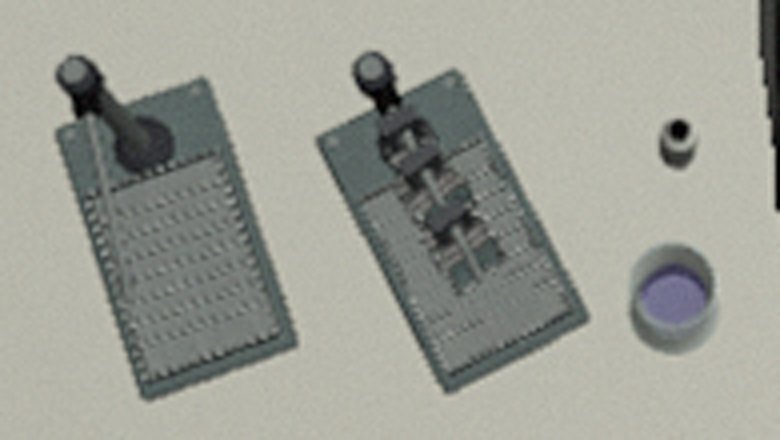

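The crop shows the spare wire running from about (163.8,204) to (171.8,248) in full-image pixels. The crowded heads lie on a straight line, and the jar mouth is at about (308,246). Next are the wire line fit, the jar rim and the microscope's extents for the transit.

Run:
```python
from h import *
z=np.load("top0.npz"); im,d=z["im"],z["d"]; p=dict(intrinsics=z["K"],camera_from_world=z["T"])
P=pts(d,p)
# spare wire: high points by depth
m=(P[...,2]>.15)&(P[...,2]<.172); m[:206]=0;m[252:]=0;m[:,:150]=0;m[:,185:]=0
q=P[m]; vx,vy,x0,y0=cv2.fitLine(q[:,:2].astype(np.float32),cv2.DIST_HUBER,0,.01,.01).ravel()
print("spare wire",m.sum(),vx,vy,x0,y0,np.arctan2(vy,vx)%np.pi, "z",np.median(q[:,2]), "xmin",q[:,0].min(), "y at x=.49,.6:",y0+(.49-x0)*vy/vx,y0+(.6-x0)*vy/vx)
# microscope extents near the robot
B=P[80:300,320:440]; 
for lo,hi in((.02,.1),(.1,.2),(.2,.3),(.3,.5),(.5,.8)):
    mm=(B[...,2]>lo)&(B[...,2]<hi)&(B[...,0]>.3); 
    if mm.any(): print(lo,hi,B[mm].min(0).round(3),B[mm].max(0).round(3))
mm=(P[...,2]>.075)&(P[...,2]<.092); mm[:,:285]=0;mm[:,330:]=0;mm[:225]=0;mm[270:]=0
q=P[mm][:,:2]; (c,r)=cv2.minEnclosingCircle(q.astype(np.float32)); print("jar",c,r,q.mean(0))
W=imaging.camera_params("wrist"); o=status.get_obs()
from scipy.spatial.transform import Rotation as R
Tt=np.eye(4);Tt[:3,:3]=R.from_quat(o["tool_rot"]).as_matrix();Tt[:3,3]=o["position"]
print("cam in tool",(np.linalg.inv(Tt)@np.linalg.inv(np.array(W["camera_from_world"]))).round(3).tolist(),np.array(W["intrinsics"]).round(1).tolist())
```

```text
spare wire 126 0.96451676 0.26402172 0.5394563 0.3665131 0.2671895 z 0.16212921631742483 xmin 0.48167944279363667 y at x=.49,.6: 0.3529752 0.38308603
0.02 0.1 [ 0.411 -0.304  0.02 ] [0.932 0.014 0.1  ]
0.1 0.2 [ 0.522 -0.286  0.1  ] [0.93  0.014 0.2  ]
0.2 0.3 [ 0.612 -0.154  0.2  ] [ 0.835 -0.014  0.3  ]
0.3 0.5 [ 0.399 -0.168  0.3  ] [ 0.752 -0.037  0.432]
jar (0.505876898765564, 0.04727834463119507) 0.02750125341117382 [0.50792515 0.04642988]
cam in tool [[-0.001, 0.968, 0.251, 0.068], [1.0, 0.001, -0.0, 0.001], [-0.0, 0.251, -0.968, -0.163], [0.0, 0.0, 0.0, 1.0]] [[341.3, 0.0, 322.7], [0.0, 341.3, 237.5], [0.0, 0.0, 1.0]]
```

Request:
{"name": "arm_command", "arguments": {"deltas": [1,0,0,-0.06,0,1,0,0,-0.06,0,1,0,0,-0.06,0,1,0,0,-0.06,0,1,0,0,-0.06,0,1,0.04,-0.041,0,0,1,0.04,-0.041,0,0,1,0.04,-0.041,0,0,1,0.04,-0.041,0,0,1,0.04,-0.041,0,0,1,0.04,-0.041,0,0,1,0.04,-0.041,0,0], "newtons": 15}}

```text
time: 1.6
position: [0.3995, -0.1799, 0.5222]
tool_rot: [0.975, 0.224, -0.0, -0.0]
ft_force: [0.5, 0.3, 0.1]
grip_width: 0.087
grip_force: 0.0
```

Request:
{"name": "arm_command", "arguments": {"deltas": [0,0.04,-0.041,0,0,0,0.04,-0.041,0,0,0,0.04,-0.041,0,0,0,0.04,-0.041,0,0,0,0.04,-0.041,0,0,0,0.04,-0.041,0,0,0,0.04,-0.041,0,0,0,0.04,-0.041,0,0,0,0,0,0.05,0,0,0,0,0.055,0,0,0,0,0.055,0,0,0,0,0.055,0]}}

```text
time: 3.1
position: [0.5436, 0.253, 0.3054]
tool_rot: [0.975, 0.224, -0.0, 0.0]
ft_force: [1.0, 0.8, -0.3]
grip_width: 0.0437
grip_force: 0.0
```

Run:
```python
from h import *
im,d,p=snap("wrist"); print(status.get_obs()["position"]); cv2.imwrite("pics/w1.png",im[...,::-1]); np.savez("w1.npz",im=im,d=d,K=p["intrinsics"],T=p["camera_from_world"])
P=pts(d,p); Z=P[...,2]
for lo,hi in((.145,.1655),(.1655,.185),(.185,.22),(.07,.1)):
    mm=((Z>lo)&(Z<hi)).astype(np.uint8); n,l,s,c=cv2.connectedComponentsWithStats(mm)
    for i in range(1,n):
        if s[i,4]>40: q=P[l==i]; print(lo,hi,s[i].tolist(),c[i].round(1),q.mean(0).round(4),q.min(0).round(3),q.max(0).round(3))
```

```text
[0.53853987 0.251465   0.29701373]
0.145 0.1655 [0, 0, 44, 156, 2701] [15.7 59.6] [0.5577 0.544  0.1542] [0.471 0.541 0.145] [0.612 0.552 0.165]
0.145 0.1655 [195, 70, 37, 159, 1042] [208.9 152. ] [0.5591 0.3693 0.1621] [0.494 0.351 0.15 ] [0.626 0.383 0.165]
0.145 0.1655 [378, 158, 15, 39, 122] [383.3 176.6] [0.6076 0.2226 0.16  ] [0.593 0.213 0.149] [0.625 0.229 0.165]
0.145 0.1655 [376, 198, 28, 18, 134] [387.1 204.1] [0.5872 0.2073 0.1583] [0.575 0.195 0.146] [0.595 0.214 0.165]
0.145 0.1655 [375, 218, 29, 26, 210] [388.6 228.6] [0.5678 0.1954 0.1596] [0.552 0.184 0.145] [0.579 0.202 0.165]
0.145 0.1655 [616, 237, 24, 28, 220] [629.  251.9] [ 0.6476 -0.024   0.155 ] [ 0.633 -0.026  0.15 ] [ 0.664 -0.022  0.161]
0.145 0.1655 [386, 246, 16, 26, 211] [391.7 260.7] [0.542  0.1783 0.1613] [0.531 0.167 0.145] [0.555 0.188 0.165]
0.145 0.1655 [564, 327, 13, 16, 80] [569.1 332. ] [ 0.5531 -0.0204  0.1584] [ 0.542 -0.022  0.153] [ 0.561 -0.019  0.162]
0.1655 0.185 [0, 0, 20, 69, 674] [ 6.1 23.3] [0.5831 0.5432 0.1704] [0.549 0.54  0.166] [0.603 0.552 0.181]
0.1655 0.185 [197, 65, 30, 45, 
[... 1192 characters left out ...]
-0.046  0.074] [ 0.759 -0.025  0.097]
0.07 0.1 [371, 160, 9, 14, 51] [373.8 165.4] [0.6142 0.2236 0.0863] [0.608 0.219 0.07 ] [0.621 0.225 0.1  ]
0.07 0.1 [364, 192, 5, 15, 50] [365.6 198.9] [0.5773 0.2139 0.0825] [0.571 0.209 0.07 ] [0.584 0.218 0.1  ]
0.07 0.1 [369, 194, 15, 4, 44] [375.9 195.2] [0.5863 0.2059 0.0853] [0.583 0.199 0.071] [0.59  0.212 0.1  ]
0.07 0.1 [360, 209, 17, 28, 114] [366.4 216.9] [0.5596 0.2039 0.0846] [0.541 0.196 0.07 ] [0.57  0.213 0.099]
0.07 0.1 [360, 240, 20, 29, 146] [368.  246.6] [0.5295 0.1862 0.0862] [0.508 0.178 0.071] [0.539 0.196 0.1  ]
0.07 0.1 [566, 266, 38, 29, 643] [584.8 282. ] [ 0.6036 -0.0786  0.0745] [ 0.583 -0.097  0.07 ] [ 0.63  -0.065  0.078]
```

View pics/w1.png

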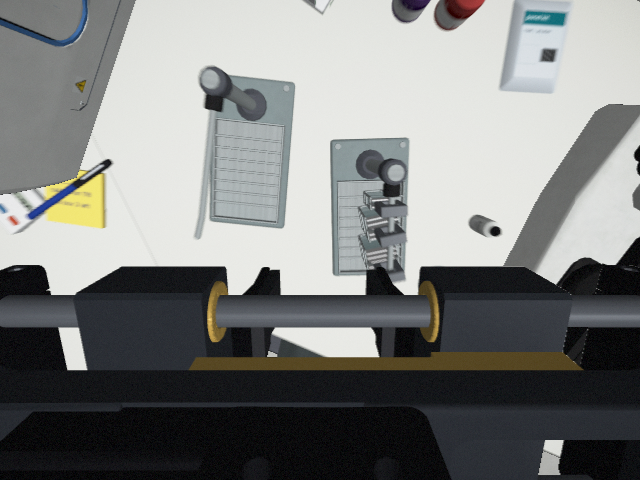

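The wrist view shows the crowded heads at (394,210), (393,239) and (397,276), and the spare wire from its hub at (213,100) to its end at (197,235). The gripper hides the lower half of the picture. I'll move down in front of the crowded hook for a close view.

Request:
{"name": "arm_command", "arguments": {"deltas": [0,-0.034,0.022,0.02,-0.015,0,-0.034,0.022,0.02,0,0,-0.034,0.023,0.027,0,0,0,0,0,0,0,0,0,0,0,0,0,0,0,0]}}

```text
time: 3.9
position: [0.4844, 0.1483, 0.2418]
tool_rot: [0.973, 0.232, 0.002, 0.0]
ft_force: [-0.1, -0.3, 0.1]
grip_width: 0.0437
grip_force: 0.0
```

```bash
cat >> h.py <<'E'
def heads(P,l0=.168,h0=.182,box=None):
    Z=P[...,2]; mm=((Z>l0)&(Z<h0)).astype(np.uint8); n,l,s,c=cv2.connectedComponentsWithStats(mm,connectivity=4)
    for i in range(1,n):
        if s[i,4]>60 and .45<P[l==i][:,0].mean()<.66 and .1<P[l==i][:,1].mean()<.45:
            q=P[l==i].astype(np.float32); r=cv2.minAreaRect(q[:,:2]*1000)
            print(s[i].tolist(),c[i].round(),"mean",q.mean(0).round(4),"rect",np.round(r[0],1),np.round(r[1],1),round(r[2],1))
def line(P,m,z=None):
    q=P[m]; vx,vy,x0,y0=cv2.fitLine(q[:,:2].astype(np.float32),cv2.DIST_HUBER,0,.001,.001).ravel()
    if vx<0: vx,vy=-vx,-vy
    print("line n",len(q),"ang",np.arctan2(vy,vx).round(4),"pt",x0.round(4),y0.round(4),"z",np.median(q[:,2]).round(4)); return vx,vy,x0,y0
E
python3 - <<'E'
from h import *
print(status.get_obs()["position"])
im,d,p=snap("wrist"); o=status.get_obs();print(o["position"],o["tool_rot"],o["time"]); cv2.imwrite("pics/w2.png",im[...,::-1]); np.savez("w2.npz",im=im,d=d,K=p["intrinsics"],T=p["camera_from_world"])
heads(pts(d,p))
E
```

```text
[0.48442618 0.14830623 0.24176537]
[0.48413894 0.14832662 0.24154887] [9.72772269e-01 2.31759093e-01 1.34790503e-03 1.33140120e-04] 3.95
[297, 0, 38, 39, 1120] [316.  16.] mean [0.6128 0.2163 0.1741] rect [612.6 216.3] [19.7 22.5] 27.4
[298, 64, 39, 22, 722] [317.  74.] mean [0.5847 0.2016 0.1741] rect [585.1 201.8] [10.4 24. ] 31.1
[39, 102, 9, 14, 62] [ 43. 109.] mean [0.4866 0.3515 0.1688] rect [487.1 351.8] [8.3 4.2] 18.8
[298, 106, 39, 24, 632] [317. 117.] mean [0.5621 0.19   0.1746] rect [562.2 190.1] [10.  23.9] 38.7
[300, 165, 37, 21, 550] [318. 175.] mean [0.5297 0.1733 0.1746] rect [529.6 173.2] [ 9.9 23.9] 37.8
```

View pics/w2.png

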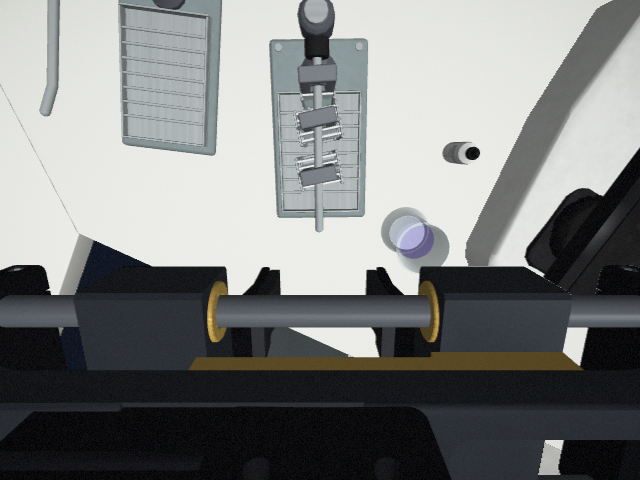

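The close view shows the front head at (318,175), slightly yawed, the middle at (317,117) and the slim at (317,74). The crowded wire's end is at (319,228) and the jar is at about (410,235).

Run:
```python
from h import *
z=np.load("w2.npz"); P=pts(z["d"],dict(intrinsics=z["K"],camera_from_world=z["T"])); Z=P[...,2]
for r in((60,90),(100,132),(160,190)):
    m=(Z>.170)&(Z<.180); m[:r[0]]=0;m[r[1]:]=0;m[:,:290]=0;m[:,345:]=0
    m=cv2.erode(m.astype(np.uint8),np.ones((3,3)))>0
    line(P,m)
w=np.zeros_like(Z,bool); w[85:225,308:330]=1; w&=(Z>.155)&(Z<.1655); line(P,w)
w=np.zeros_like(Z,bool); w[195:235,308:330]=1; w&=(Z>.155)&(Z<.175); line(P,w); print(P[w].min(0))
w=np.zeros_like(Z,bool); w[0:120,30:70]=1; w&=(Z>.155)&(Z<.175); line(P,w); print(P[w].min(0),P[w].max(0))
jm=np.zeros_like(Z,bool); jm[200:265,370:460]=1
for lo,hi in((.078,.09),(.05,.078),(.008,.02)):
    q=P[jm&(Z>lo)&(Z<hi)]; 
    if len(q)>5: print(lo,len(q),q.mean(0),cv2.minEnclosingCircle(q[:,:2].astype(np.float32)))
```

```text
line n 553 ang -1.0353 pt 0.5848 0.2018 z 0.1744
line n 497 ang -0.9001 pt 0.5622 0.1899 z 0.1748
line n 433 ang -0.9067 pt 0.5297 0.1733 z 0.1748
line n 851 ang 0.4768 pt 0.5445 0.1809 z 0.1629
line n 290 ang 0.4687 pt 0.5032 0.1594 z 0.1651
[0.49391869 0.15325363 0.1607411 ]
line n 1395 ang 0.2677 pt 0.5193 0.3593 z 0.1629
[0.48272841 0.34825956 0.15743227] [0.55254941 0.37188499 0.17036712]
0.078 448 [0.51412055 0.04546136 0.08195147] ((0.5066304206848145, 0.047391001135110855), 0.02720479853451252)
0.05 1518 [0.50627999 0.04364151 0.05904976] ((0.5065202116966248, 0.047178156673908234), 0.023874344304203987)
0.008 263 [0.51087435 0.06367213 0.01217739] ((0.5066028833389282, 0.047880664467811584), 0.02664272114634514)
```

Request:
{"name": "arm_command", "arguments": {"deltas": [0,0.027,-0.0005,0,-0.1,0,0.0264,-0.0009,0,-0.096,0,0,0,0.03,0,0,0,0,0.03,0,0,0,0,0.03,0,0,0,0,0.0145,0,0,0,0,0,0,0,0,0,0,0,0,0,0,0,0]}}

```text
time: 5.08
position: [0.5293, 0.1753, 0.1373]
tool_rot: [0.946, 0.325, 0.001, 0.0]
ft_force: [0.5, -0.5, -0.3]
grip_width: 0.0435
grip_force: 0.0
```

Request:
{"name": "arm_command", "arguments": {"deltas": [0,-0.001,0.0018,0.001,0,-0.45,0,0,0,0,-0.6,0,0,0,0,-0.8,0,0,0,0,-0.8,0,0,0,0,-0.8,0,0,0,0], "newtons": 15}}

```text
time: 5.82
position: [0.5284, 0.1733, 0.135]
tool_rot: [0.946, 0.325, -0.0, -0.0]
ft_force: [-1.0, 1.8, 0.0]
grip_width: 0.0237
grip_force: 15.0
```

Request:
{"name": "arm_command", "arguments": {"deltas": [-1,0,0,-0.003,0.06,-1,0,0,-0.004,0.065,-1,0,0,-0.004,0.065,-1,0,0,0,0,-1,0,0,0,0], "newtons": 25}}

```text
time: 6.45
position: [0.5287, 0.1729, 0.1458]
tool_rot: [0.972, 0.235, -0.0, 0.0]
ft_force: [-0.1, -0.2, -0.8]
grip_width: 0.0238
grip_force: 25.0
```

Request:
{"name": "arm_command", "arguments": {"deltas": [-1,-0.012,0,0,0,-1,-0.015,0,0,0,-1,-0.015,0,0,0,-1,0,0,0,0]}}

```text
time: 6.95
position: [0.4893, 0.1534, 0.146]
tool_rot: [0.972, 0.234, -0.001, -0.0]
ft_force: [-0.8, -1.0, -0.8]
grip_width: 0.0238
grip_force: 25.0
```

Request:
{"name": "arm_command", "arguments": {"deltas": [-1,-0.015,0,0,0,-1,-0.015,0,0,0,-1,-0.02,0,0,0,-1,0,0,0,0]}}

```text
time: 7.45
position: [0.4445, 0.1307, 0.1459]
tool_rot: [0.972, 0.234, -0.001, -0.0]
ft_force: [-0.3, -0.5, -1.4]
grip_width: 0.0237
grip_force: 25.0
```

Request:
{"name": "arm_command", "arguments": {"deltas": [-1,0.0187,-0.0372,0,0,-1,0.0187,-0.0372,0,0,-1,0.0187,-0.0372,0,0,-1,0.0187,-0.0372,0,0,-1,0.0187,-0.0372,0,0,-1,0,0,0,0.1,-1,0,0,0,0.107,-1,0,0,0,0,-1,0,0,0,0,-1,0,0,0,0]}}

```text
time: 8.7
position: [0.4456, 0.3393, 0.1461]
tool_rot: [0.991, 0.133, 0.0, -0.0]
ft_force: [0.2, -0.0, -0.8]
grip_width: 0.0235
grip_force: 25.0
```

```bash
cat >> h.py <<'E'
def spare():
    im,d,p=snap("wrist"); o=status.get_obs(); psi=2*np.arctan2(o["tool_rot"][1],o["tool_rot"][0])
    print(o["position"].round(4) if hasattr(o["position"],"round") else o["position"],"psi",round(psi,4))
    P=pts(d,p); Z=P[...,2]; X=P[...,0]
    a=np.array([.9644,.2643]); s=(P[...,:2]-[.5193,.3593])
    al=s@a; ac=s@np.array([-a[1],a[0]])
    m=(abs(ac)<.015)&(al>-.016)&(al<.06)&(Z>.156)&(Z<.166); r=line(P,m)
    m2=(abs(ac)<.015)&(al<-.016)&(al>-.06)&(Z>.155)&(Z<.175); r2=line(P,m2); print("min",P[m2].min(0).round(4),"maxz",P[m2][:,2].max())
    c,sn=np.cos(psi),np.sin(psi); t=np.array(o["position"][:2])
    for nm,(vx,vy,x0,y0) in(("str",r),("end",r2)):
        # lateral offset of wire from TCP in tool y at the wire point
        w=np.array([x0,y0])-t; print(nm,"tool x,y of wire pt",round(w@[c,sn],4),round(w@[sn,-c],4))
    return im,d,P
E
python3 - <<'E'
from h import *
im,d,P=spare(); cv2.imwrite("pics/w3.png",im[...,::-1])
E
```

```text
[0.4455 0.3392 0.1461] psi 0.2661
line n 2517 ang 0.259 pt 0.5348 0.365 z 0.1628
line n 712 ang 0.269 pt 0.4935 0.3541 z 0.166
min [0.4827 0.349  0.1597] maxz 0.17120544934374585
str tool x,y of wire pt 0.0929 -0.0014
end tool x,y of wire pt 0.0502 -0.0018
```

View pics/w3.png

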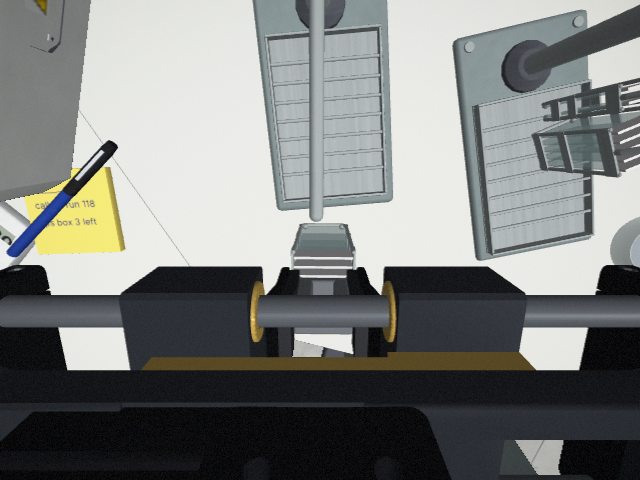

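The picture shows the held carrier at (323,250), hanging straight. The spare wire is dead ahead, from its end at (317,217) up to (315,0), about 1.6 mm to tool -y. I'll thread it on gently.

Request:
{"name": "arm_command", "arguments": {"deltas": [-1,0.01,-0.0016,0,0,-1,0.012,0,0,0,-1,0.012,0,0,0,-1,0.01,0,0,0,-1,0,0,0,0]}}

```text
time: 9.38
position: [0.4885, 0.3526, 0.146]
tool_rot: [0.991, 0.132, 0.0, -0.0]
ft_force: [0.9, -0.3, -0.8]
grip_width: 0.0241
grip_force: 25.0
```

Request:
{"name": "arm_command", "arguments": {"deltas": [-1,0.012,0,0,0,-1,0.012,0,0,0,-1,0.012,0,0,0,-1,0,0,0,0]}}

```text
time: 9.88
position: [0.5236, 0.3622, 0.1461]
tool_rot: [0.991, 0.132, 0.001, -0.0]
ft_force: [-1.2, -0.6, -1.4]
grip_width: 0.0235
grip_force: 25.0
```

Request:
{"name": "arm_command", "arguments": {"deltas": [-1,0.013,0,0,0,-1,0.013,0,0,0,-1,0.012,0,0,0,-1,0.008,0,0.004,0,-1,0,0,0.004,0,-1,0,0,0,0,-1,0,0,0,0]}}

```text
time: 10.75
position: [0.566, 0.3739, 0.1379]
tool_rot: [0.991, 0.133, -0.0, 0.0]
ft_force: [-0.9, 0.3, -1.6]
grip_width: 0.0237
grip_force: 25.0
```

Now I'll push back in small steps until it touches.

Request:
{"name": "arm_command", "arguments": {"deltas": [-1,0.006,0,0,0,-1,0.005,0,0,0,-1,0.003,0,0,0,-1,0,0,0,0]}}

```text
time: 11.25
position: [0.5804, 0.3777, 0.138]
tool_rot: [0.991, 0.132, 0.0, -0.0]
ft_force: [0.4, 0.8, -0.4]
grip_width: 0.0239
grip_force: 25.0
```

Request:
{"name": "arm_command", "arguments": {"deltas": [-1,0.002,0,0,0,-1,0.002,0,0,0,-1,0,0,0,0]}}

```text
time: 11.62
position: [0.584, 0.3787, 0.1381]
tool_rot: [0.991, 0.132, 0.0, -0.0]
ft_force: [-0.5, -0.0, -0.2]
grip_width: 0.0238
grip_force: 25.0
```

Request:
{"name": "arm_command", "arguments": {"deltas": [-1,0.0015,0,0,0,-1,0.0015,0,0,0,-1,0,0,0,0]}}

```text
time: 12.0
position: [0.5869, 0.3795, 0.1381]
tool_rot: [0.991, 0.132, 0.0, -0.0]
ft_force: [-0.0, 0.5, -1.9]
grip_width: 0.0238
grip_force: 25.0
```

Request:
{"name": "arm_command", "arguments": {"deltas": [-1,0.001,0,0,0,-1,0.001,0,0,0,-1,0,0,0,0]}}

```text
time: 12.38
position: [0.5876, 0.3797, 0.1379]
tool_rot: [0.991, 0.133, -0.001, 0.0]
ft_force: [-3.5, -2.2, 1.0]
grip_width: 0.0239
grip_force: 25.0
```

Request:
{"name": "arm_command", "arguments": {"deltas": [-1,-0.0005,0,0.0015,0,-1,0,0,0.001,0,-1,0,0,0,0,-1,0,0,0,0]}}

```text
time: 12.88
position: [0.5876, 0.3798, 0.1353]
tool_rot: [0.991, 0.133, -0.001, 0.0]
ft_force: [-4.7, -1.8, 0.3]
grip_width: 0.024
grip_force: 25.0
```

Request:
{"name": "arm_command", "arguments": {"deltas": [-0.3,0,0,0,0,-0.2,0,0,0,0,0,0,0,0,0,0,0,0,0,0,0,0,0,-0.03,0,0,0,0,-0.04,0,0,0,0,-0.04,0,0,0,0,0,0]}}

```text
time: 13.88
position: [0.5908, 0.3811, 0.2504]
tool_rot: [0.991, 0.133, 0.005, -0.001]
ft_force: [0.7, -0.5, 0.3]
grip_width: 0.0438
grip_force: 0.0
```

Request:
{"name": "arm_command", "arguments": {"deltas": [0,-0.0252,0.0374,0,0,0,-0.0252,0.0374,0,0,0,-0.0252,0.0374,0,0,0,-0.0252,0.0374,0,0,0,-0.0252,0.0374,0,0,0,0,0,0,-0.1,0,0,0,0,-0.109,0,0,0,0,0,0,0,0,0,0]}}

```text
time: 15.0
position: [0.5154, 0.1664, 0.2449]
tool_rot: [0.972, 0.234, -0.001, -0.0]
ft_force: [-0.1, -0.4, -0.3]
grip_width: 0.0434
grip_force: 0.0
```

```bash
cat >> h.py <<'E'
def crowd(fn=None):
    im,d,p=snap("wrist"); o=status.get_obs(); t=np.array(o["position"]); psi=2*np.arctan2(o["tool_rot"][1],o["tool_rot"][0]); print(t.round(4),"psi",round(psi,4),o["time"])
    if fn: cv2.imwrite("pics/"+fn,im[...,::-1])
    P=pts(d,p); Z=P[...,2]; n,l,s,c=cv2.connectedComponentsWithStats(cv2.erode(((Z>.170)&(Z<.180)).astype(np.uint8),np.ones((3,3))))
    for i in range(1,n):
        q=P[l==i]
        if len(q)>60 and .45<q[:,0].mean()<.64 and .1<q[:,1].mean()<.45:
            print(s[i].tolist(),q.mean(0).round(4)); vx,vy,x0,y0=line(P,l==i); a=(np.arctan2(vy,vx)+np.pi)%np.pi-np.pi/2
            w=np.array([x0,y0])-t[:2]; print("   head x-axis yaw",round(a,3),"tool dx dy",(w@[np.cos(psi),np.sin(psi)]).round(4),(w@[np.sin(psi),-np.cos(psi)]).round(4),"roll",round(psi-a,3))
    return im,d,P
E
python3 -c "
from h import *
crowd('w4.png')"
```

```text
[0.5156 0.1665 0.2451] psi 0.4739 15.05
[305, 60, 32, 36, 833] [0.6144 0.2173 0.175 ]
line n 833 ang -1.2386 pt 0.6144 0.2173 z 0.1763
   head x-axis yaw 0.332 tool dx dy 0.1112 -0.0001 roll 0.142
[304, 126, 35, 15, 471] [0.5852 0.202  0.1745]
line n 471 ang -1.0503 pt 0.5852 0.202 z 0.1745
   head x-axis yaw 0.52 tool dx dy 0.0782 0.0002 roll -0.047
[304, 164, 35, 19, 405] [0.5621 0.1905 0.1749]
line n 405 ang -0.8834 pt 0.5621 0.1905 z 0.1749
   head x-axis yaw 0.687 tool dx dy 0.0524 -0.0001 roll -0.214
```

View pics/w4.png

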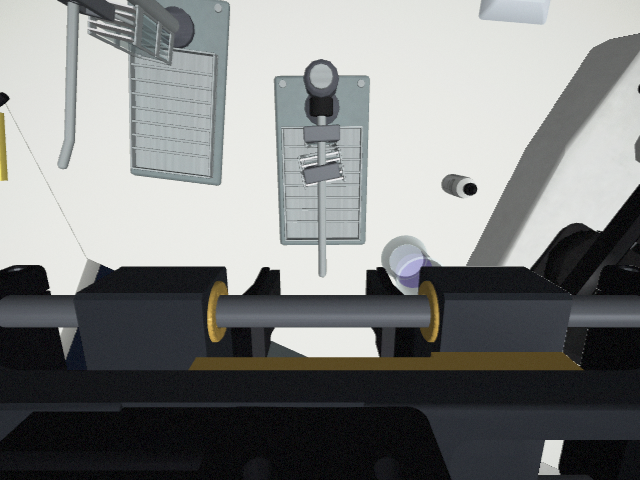

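The middle head is at (323,174), yawed about 0.21 rad. The front carrier is visible hanging on the spare hook at upper left. I'll grasp the middle one.

Request:
{"name": "arm_command", "arguments": {"deltas": [0,0.0264,0,0,0,0,0.026,0,0,0,0,0,0,0.02,-0.1,0,0,0,0.03,-0.112,0,0,0,0.03,0,0,0,0,0.02,0,0,0,0,0.01,0,0,0,0,0,0,0,0,0,0,0]}}

```text
time: 16.18
position: [0.5631, 0.1905, 0.1364]
tool_rot: [0.942, 0.337, 0.001, 0.0]
ft_force: [-0.4, 0.5, -0.5]
grip_width: 0.0434
grip_force: 0.0
```

Request:
{"name": "arm_command", "arguments": {"deltas": [0,-0.0008,0,0,0,-0.45,0,0,0,0,-0.6,0,0,0,0,-0.8,0,0,0,0,-0.8,0,0,0,0,-0.8,0,0,0,0], "newtons": 15}}

```text
time: 16.92
position: [0.5614, 0.1902, 0.1356]
tool_rot: [0.942, 0.337, -0.0, -0.0]
ft_force: [-0.3, 2.1, 1.6]
grip_width: 0.0238
grip_force: 15.0
```

Request:
{"name": "arm_command", "arguments": {"deltas": [-1,0,0,-0.003,0.07,-1,0,0,-0.004,0.07,-1,0,0,-0.004,0.072,-1,0,0,0,0,-1,0,0,0,0], "newtons": 25}}

```text
time: 17.55
position: [0.5617, 0.1896, 0.1463]
tool_rot: [0.972, 0.236, -0.0, 0.0]
ft_force: [-0.5, 0.4, 0.5]
grip_width: 0.0236
grip_force: 25.0
```

Request:
{"name": "arm_command", "arguments": {"deltas": [-1,-0.012,0,0,0,-1,-0.015,0,0,0,-1,-0.015,0,0,0,-1,-0.015,0,0,0,-1,-0.01,0,0,0,-1,0,0,0,0]}}

```text
time: 18.3
position: [0.5014, 0.1588, 0.1466]
tool_rot: [0.972, 0.235, -0.0, -0.0]
ft_force: [0.5, 0.8, -0.9]
grip_width: 0.0235
grip_force: 25.0
```

Request:
{"name": "arm_command", "arguments": {"deltas": [-1,-0.015,0,0,0,-1,-0.015,0,0,0,-1,-0.015,0,0,0,-1,-0.018,0,0,0,-1,0,0,0,0]}}

```text
time: 18.92
position: [0.4441, 0.1299, 0.1465]
tool_rot: [0.972, 0.235, -0.001, -0.0]
ft_force: [-0.9, -0.6, -1.1]
grip_width: 0.024
grip_force: 25.0
```

Request:
{"name": "arm_command", "arguments": {"deltas": [-1,0.0187,-0.0374,0,0,-1,0.0187,-0.0374,0,0,-1,0.0187,-0.0374,0,0,-1,0.0187,-0.0374,0,0,-1,0.0187,-0.0374,0,0,-1,0,0,0,0.1,-1,0,0,0,0.109,-1,0,0,0,0,-1,0,0,0,0]}}

```text
time: 20.05
position: [0.4441, 0.3395, 0.1465]
tool_rot: [0.991, 0.133, 0.0, -0.0]
ft_force: [-0.1, -0.3, -0.5]
grip_width: 0.0237
grip_force: 25.0
```

```bash
python3 -c "
from h import *
im,d,P=spare(); cv2.imwrite('pics/w5.png',im[...,::-1])"
```

```text
[0.4441 0.3394 0.1466] psi 0.2667
line n 2420 ang 0.2585 pt 0.5345 0.3649 z 0.1629
line n 711 ang 0.2652 pt 0.4936 0.354 z 0.1661
min [0.4826 0.3491 0.1605] maxz 0.17079368681864693
str tool x,y of wire pt 0.094 -0.0008
end tool x,y of wire pt 0.0516 -0.001
```

View pics/w5.png

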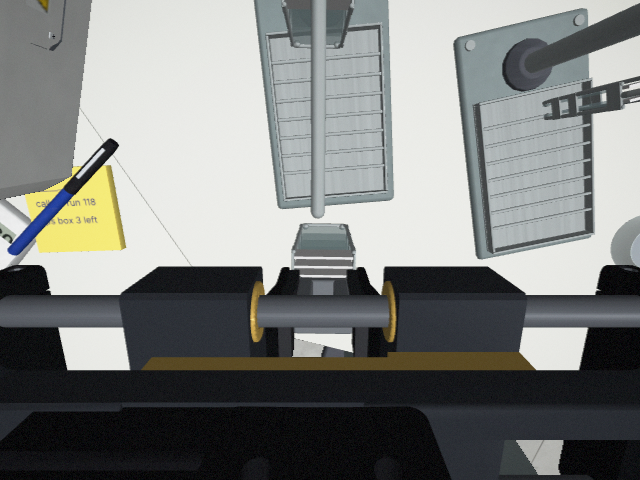

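The wire hasn't moved: its end is at (318,214) and the front carrier hangs at the top of the picture, (318,20). Threading the second carrier.

Request:
{"name": "arm_command", "arguments": {"deltas": [-1,0.011,-0.001,0,0,-1,0.012,0,0,0,-1,0.012,0,0,0,-1,0.011,0,0,0,-1,0,0,0,0]}}

```text
time: 20.72
position: [0.4892, 0.3527, 0.1465]
tool_rot: [0.991, 0.132, 0.0, -0.0]
ft_force: [-0.3, -0.3, -0.5]
grip_width: 0.0237
grip_force: 25.0
```

Request:
{"name": "arm_command", "arguments": {"deltas": [-1,0.012,0,0,0,-1,0.012,0,0,0,-1,0.012,0,0,0,-1,0.01,0,0,0,-1,0.006,0,0.004,0,-1,0,0,0.004,0,-1,0,0,0,0,-1,0,0,0,0]}}

```text
time: 21.72
position: [0.5376, 0.366, 0.1384]
tool_rot: [0.991, 0.133, -0.0, 0.0]
ft_force: [-0.1, 0.9, -0.2]
grip_width: 0.0237
grip_force: 25.0
```

Request:
{"name": "arm_command", "arguments": {"deltas": [-1,0.006,0,0,0,-1,0.006,0,0,0,-1,0.004,0,0,0,-1,0,0,0,0]}}

```text
time: 22.22
position: [0.554, 0.3704, 0.1386]
tool_rot: [0.991, 0.132, 0.0, -0.0]
ft_force: [-0.1, -0.4, -1.2]
grip_width: 0.0235
grip_force: 25.0
```

Request:
{"name": "arm_command", "arguments": {"deltas": [-1,0.002,0,0,0,-1,0.002,0,0,0,-1,0,0,0,0]}}

```text
time: 22.6
position: [0.5576, 0.3714, 0.1386]
tool_rot: [0.991, 0.132, 0.0, -0.0]
ft_force: [0.4, -0.3, -1.4]
grip_width: 0.0239
grip_force: 25.0
```

Request:
{"name": "arm_command", "arguments": {"deltas": [-1,0.0015,0,0,0,-1,0.001,0,0,0,-1,0,0,0,0]}}

```text
time: 22.98
position: [0.5599, 0.3721, 0.1386]
tool_rot: [0.991, 0.132, 0.0, -0.0]
ft_force: [0.5, 0.6, -2.2]
grip_width: 0.0234
grip_force: 25.0
```

Request:
{"name": "arm_command", "arguments": {"deltas": [-1,0.001,0,0.001,0,-1,0.001,0,0.001,0,-1,0,0,0,0]}}

```text
time: 23.35
position: [0.5616, 0.3725, 0.1363]
tool_rot: [0.991, 0.132, -0.0, 0.0]
ft_force: [-0.1, -0.5, -0.2]
grip_width: 0.0239
grip_force: 25.0
```

Request:
{"name": "arm_command", "arguments": {"deltas": [-1,0.001,0,0.001,0,-1,0.001,0,0,0,-1,0,0,0,0]}}

```text
time: 23.72
position: [0.5627, 0.373, 0.1355]
tool_rot: [0.991, 0.133, -0.001, 0.0]
ft_force: [-2.6, -0.6, 1.7]
grip_width: 0.0237
grip_force: 25.0
```

Request:
{"name": "arm_command", "arguments": {"deltas": [-1,0.001,0,0,0,-1,0,0,0,0,-1,0,0,0,0]}}

```text
time: 24.1
position: [0.5628, 0.373, 0.1355]
tool_rot: [0.991, 0.133, -0.002, 0.0]
ft_force: [-5.5, -0.2, 3.4]
grip_width: 0.0237
grip_force: 25.0
```

Request:
{"name": "arm_command", "arguments": {"deltas": [-1,-0.0006,0,0,0,-0.3,0,0,0,0,-0.2,0,0,0,0,0,0,0,0,0,0,0,0,0,0,0,0,0,-0.03,0,0,0,0,-0.04,0,0,0,0,-0.04,0,0,0,0,0,0]}}

```text
time: 25.22
position: [0.5666, 0.3744, 0.25]
tool_rot: [0.991, 0.133, 0.005, -0.001]
ft_force: [0.0, 0.5, -0.4]
grip_width: 0.0435
grip_force: 0.0
```

Request:
{"name": "arm_command", "arguments": {"deltas": [0,-0.0194,0.0455,0,0,0,-0.0194,0.0455,0,0,0,-0.0194,0.0455,0,0,0,-0.0194,0.0455,0,0,0,0,0,0,-0.1,0,0,0,0,-0.109,0,0,0,0,0,0,0,0,0,0]}}

```text
time: 26.22
position: [0.5366, 0.1773, 0.2448]
tool_rot: [0.972, 0.235, -0.001, -0.0]
ft_force: [0.2, -0.2, -0.5]
grip_width: 0.0434
grip_force: 0.0
```

Run:
```python
from h import *
im,d,P=crowd('w6.png'); Z=P[...,2]
for v0 in (.082,):
    m=(abs(P[...,0]-.5066)<.04)&(abs(P[...,1]-.0473)<.04)&(Z>.076)&(Z<.09)
    q=P[m]; print(len(q)); 
    if len(q)>5: print(cv2.minEnclosingCircle(q[:,:2].astype(np.float32)),q.mean(0))
```

```text
[0.5367 0.1773 0.245 ] psi 0.4739 26.275
[47, 19, 41, 24, 642] [0.5886 0.3778 0.1742]
line n 642 ang -1.3069 pt 0.5886 0.3778 z 0.1742
   head x-axis yaw 0.264 tool dx dy 0.1377 -0.1547 roll 0.21
[46, 64, 41, 23, 583] [0.5645 0.3714 0.1741]
line n 583 ang -1.3185 pt 0.5645 0.3714 z 0.1741
   head x-axis yaw 0.252 tool dx dy 0.1133 -0.16 roll 0.222
[305, 101, 32, 34, 748] [0.615  0.2174 0.175 ]
line n 748 ang 0.0207 pt 0.615 0.2174 z 0.1765
   head x-axis yaw -1.55 tool dx dy 0.0879 0.0001 roll 2.024
[305, 163, 34, 14, 435] [0.5855 0.2019 0.1745]
line n 435 ang -1.0574 pt 0.5855 0.2019 z 0.1745
   head x-axis yaw 0.513 tool dx dy 0.0546 0.0004 roll -0.04
65
((0.518389105796814, 0.06780416518449783), 0.010972447693347931) [0.5191689  0.06890254 0.08213973]
```

View pics/w6.png

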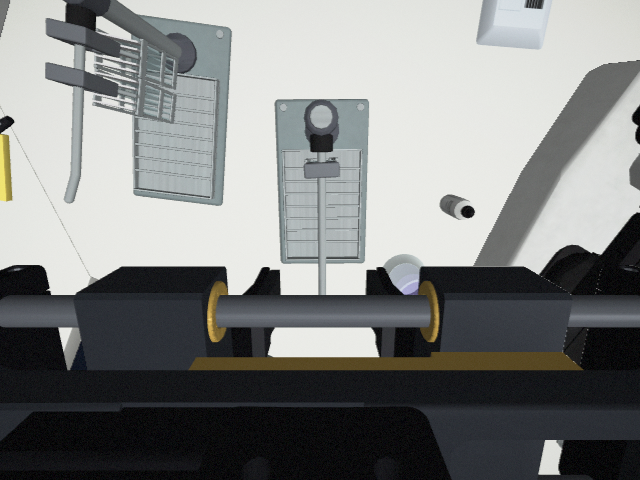

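Both big carriers hang square on the spare hook, at (80,30) and (80,75). The slim head is at (322,170). I'll grasp it.

Request:
{"name": "arm_command", "arguments": {"deltas": [0,0.0273,0.0004,0,-0.04,0,0.0265,0,0,0,0,0,0,0.02,0,0,0,0,0.03,0,0,0,0,0.03,0,0,0,0,0.02,0,0,0,0,0.0095,0,0,0,0,0,0,0,0,0,0,0]}}

```text
time: 27.4
position: [0.5853, 0.2026, 0.137]
tool_rot: [0.967, 0.255, 0.001, 0.0]
ft_force: [0.4, 1.0, -0.0]
grip_width: 0.0435
grip_force: 0.0
```

Request:
{"name": "arm_command", "arguments": {"deltas": [0,0,0.0006,0.0005,0,-0.45,0,0,0,0,-0.6,0,0,0,0,-0.8,0,0,0,0,-0.8,0,0,0,0,-0.8,0,0,0,0], "newtons": 15}}

```text
time: 28.15
position: [0.5847, 0.2022, 0.1357]
tool_rot: [0.967, 0.255, 0.0, -0.0]
ft_force: [-1.1, 1.7, 1.7]
grip_width: 0.0239
grip_force: 15.0
```

Request:
{"name": "arm_command", "arguments": {"deltas": [-1,0,0,-0.003,0.02,-1,0,0,-0.004,0.02,-1,0,0,-0.004,0,-1,0,0,0,0,-1,0,0,0,0], "newtons": 25}}

```text
time: 28.78
position: [0.5848, 0.2018, 0.1465]
tool_rot: [0.972, 0.235, -0.0, 0.0]
ft_force: [0.9, -0.2, -0.2]
grip_width: 0.0236
grip_force: 25.0
```

Request:
{"name": "arm_command", "arguments": {"deltas": [-1,-0.012,0,0,0,-1,-0.015,0,0,0,-1,-0.015,0,0,0,-1,-0.015,0,0,0,-1,-0.015,0,0,0,-1,-0.01,0,0,0,-1,0,0,0,0]}}

```text
time: 29.65
position: [0.5111, 0.1641, 0.1466]
tool_rot: [0.972, 0.235, -0.0, -0.0]
ft_force: [0.3, -0.6, -0.8]
grip_width: 0.0237
grip_force: 25.0
```

Request:
{"name": "arm_command", "arguments": {"deltas": [-1,-0.015,0,0,0,-1,-0.015,0,0,0,-1,-0.015,0,0,0,-1,-0.015,0,0,0,-1,0,0,-0.02,0,-1,0,0,-0.03,0,-1,0,0,-0.03,0,-1,0,0,0,0]}}

```text
time: 30.65
position: [0.4597, 0.1368, 0.2285]
tool_rot: [0.972, 0.235, 0.003, 0.0]
ft_force: [-0.3, -0.0, -0.6]
grip_width: 0.0237
grip_force: 25.0
```

Request:
{"name": "arm_command", "arguments": {"deltas": [-1,-0.028,0.0115,0,0,-1,-0.028,0.0115,0,0.1,-1,0,0,0,0.1,-1,0,0,0,0.1,-1,0,0,0,0,-1,0,0,0,0,-1,0,0,0,0]}}

```text
time: 31.52
position: [0.419, 0.0909, 0.2262]
tool_rot: [0.996, 0.088, -0.0, -0.0]
ft_force: [-0.2, -0.2, -0.4]
grip_width: 0.0238
grip_force: 25.0
```

Run:
```python
from h import *
im,d,p=snap("wrist"); o=status.get_obs(); print(o["position"],o["tool_rot"],o["q"].round(3) if hasattr(o["q"],"round") else o["q"],o["time"])
np.savez("w7.npz",im=im,d=d,K=p["intrinsics"],T=p["camera_from_world"]); cv2.imwrite("pics/w7.png",im[...,::-1])
P=pts(d,p); Z=P[...,2]; near=np.hypot(P[...,0]-.5066,P[...,1]-.0473)<.036
v,u=np.where(near&(Z>.03)); print("px",u.min(),u.max(),v.min(),v.max())
def fit(q):
    A=np.c_[2*q,np.ones(len(q))]; s=np.linalg.lstsq(A,(q**2).sum(1),rcond=None)[0]; return s[:2].round(4),np.sqrt(s[2]+s[:2]@s[:2]).round(4)
m=near&(Z>.079)&(Z<.088); q=P[m][:,:2]; print(len(q),np.median(P[m][:,2]),fit(q),cv2.minEnclosingCircle(q.astype(np.float32)))
r=np.hypot(*(q-fit(q)[0]).T); print(np.percentile(r,[2,50,98]))
```

```text
[0.41910476 0.09093678 0.22635073] [ 9.96152852e-01  8.76325332e-02 -1.83891975e-04 -3.43212835e-05] [-0.048  0.258  1.896  0.     0.988  1.347] 31.575
px 356 420 104 168
831 0.08240796401282285 (array([0.5063, 0.0474]), np.float64(0.0252)) ((0.5063465237617493, 0.0471675805747509), 0.027081135660409927)
[0.02324999 0.02512773 0.02699604]
```

View pics/w7.png

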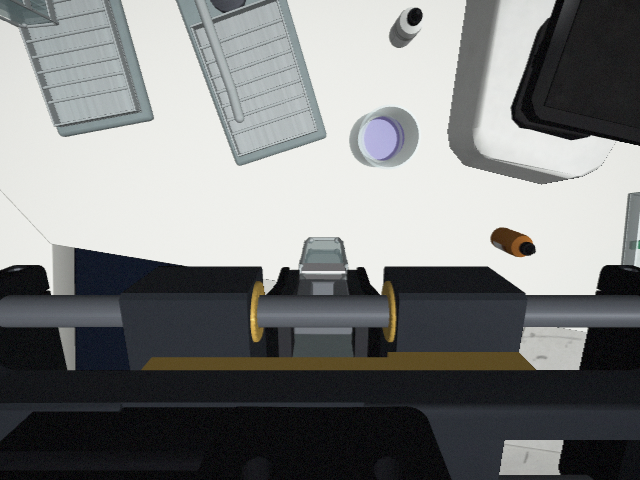

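The jar mouth is at (384,138), with its centre at (0.5063, 0.0473) in three agreeing views. The slim carrier hangs straight in the grip at (323,255). I'll turn the gripper so its body clears the microscope, then go over the jar.

Request:
{"name": "arm_command", "arguments": {"deltas": [-1,0,0,0,-0.178,-1,0,0,0,-0.178,-1,0,0,0,-0.178,-1,0,0,0,-0.178,-1,0,0,0,-0.178,-1,0,0,0,-0.178,-1,0,0,0,-0.178,-1,0,0,0,-0.178,-1,0,0,0,-0.178,-1,0,0,0,0]}}

```text
time: 32.83
position: [0.4192, 0.091, 0.2265]
tool_rot: [0.631, 0.776, 0.0, 0.0]
ft_force: [0.8, 1.0, -0.8]
grip_width: 0.0237
grip_force: 25.0
```

Request:
{"name": "arm_command", "arguments": {"deltas": [-1,-0.02,0.0256,0,0,-1,-0.02,0.0256,0,0,-1,-0.0206,0.0254,0,0,-1,0,0,0,0,-1,0,0,0,0,-1,0,0,0,0]}}

```text
time: 33.58
position: [0.5053, 0.0478, 0.2264]
tool_rot: [0.631, 0.776, -0.0, -0.001]
ft_force: [0.3, 0.3, -0.9]
grip_width: 0.0236
grip_force: 25.0
```

Request:
{"name": "arm_command", "arguments": {"deltas": [-1,-0.0007,0.0009,0.015,0,-1,0,0,0.01,0,-1,0,0,0,0,-1,0,0,0,0]}}

```text
time: 34.08
position: [0.5076, 0.0468, 0.2014]
tool_rot: [0.631, 0.776, -0.0, -0.0]
ft_force: [0.3, -0.3, -0.3]
grip_width: 0.0237
grip_force: 25.0
```

Run:
```python
from h import *
im,d,p=snap("wrist"); o=status.get_obs(); t=np.array(o["position"]);print(t)
P=pts(d,p); psi=2*np.arctan2(o["tool_rot"][1],o["tool_rot"][0]); w=P[...,:2]-t[:2]
tx=w@[np.cos(psi),np.sin(psi)]; ty=w@[np.sin(psi),-np.cos(psi)]
for lo,hi in((.112,.125),(.125,.14),(.14,.155),(.155,.185)):
    m=(abs(tx)<.03)&(abs(ty)<.03)&(P[...,2]>lo)&(P[...,2]<hi)
    if m.sum()>5: print(lo,m.sum(),"tx",np.percentile(tx[m],[1,50,99]).round(4),"ty",np.percentile(ty[m],[1,99]).round(4))
```

```text
[0.50783068 0.04674617 0.2016433 ]
0.112 185 tx [0.0011 0.0022 0.004 ] ty [-0.0111  0.0113]
0.125 216 tx [0.0012 0.0016 0.0046] ty [-0.0128  0.0139]
0.14 269 tx [0.0014 0.0019 0.005 ] ty [-0.0133  0.0137]
0.155 1000 tx [-0.0049  0.0022  0.0054] ty [-0.0132  0.0136]
```

Request:
{"name": "arm_command", "arguments": {"deltas": [-1,0.0015,-0.0013,0.01,0,-1,0,0,0.012,0,-1,0,0,0.012,0,-1,0,0,0.01,0,-1,0,0,0,0,-1,0,0,0,0]}}

```text
time: 34.88
position: [0.5063, 0.0479, 0.1576]
tool_rot: [0.631, 0.776, 0.0, 0.0]
ft_force: [0.3, 0.3, -1.0]
grip_width: 0.0237
grip_force: 25.0
```

Request:
{"name": "arm_command", "arguments": {"deltas": [-1,0,0,0.006,0,-1,0,0,0.006,0,-1,0,0,0.006,0,-1,0,0,0,0]}}

```text
time: 35.38
position: [0.5056, 0.048, 0.1389]
tool_rot: [0.631, 0.776, -0.0, -0.001]
ft_force: [0.7, 0.0, -0.7]
grip_width: 0.0235
grip_force: 25.0
```

Request:
{"name": "arm_command", "arguments": {"deltas": [-1,0,0,0.008,0,-1,0,0,0.008,0,-1,0,0,0.008,0,-1,0,0,0.006,0,-1,0,0,0,0]}}

```text
time: 36.0
position: [0.5057, 0.048, 0.1089]
tool_rot: [0.631, 0.776, -0.0, -0.001]
ft_force: [-0.0, -0.4, -0.8]
grip_width: 0.0238
grip_force: 25.0
```

Now down to the bottom, feeling for contact.

Request:
{"name": "arm_command", "arguments": {"deltas": [-1,0,0,0.004,0,-1,0,0,0.003,0,-1,0,0,0.0015,0,-1,0,0,0,0]}}

```text
time: 36.5
position: [0.506, 0.048, 0.101]
tool_rot: [0.631, 0.776, -0.0, -0.0]
ft_force: [0.2, -0.4, -0.1]
grip_width: 0.024
grip_force: 25.0
```

Request:
{"name": "arm_command", "arguments": {"deltas": [-1,0,0,0.001,0,-1,0,0,0.001,0,-1,0,0,0,0]}}

```text
time: 36.88
position: [0.506, 0.048, 0.099]
tool_rot: [0.631, 0.776, -0.0, -0.0]
ft_force: [-0.6, 0.0, -1.0]
grip_width: 0.024
grip_force: 25.0
```

Request:
{"name": "arm_command", "arguments": {"deltas": [-1,0,0,0.0008,0,-1,0,0,0,0,-1,0,0,0,0]}}

```text
time: 37.25
position: [0.5061, 0.0479, 0.0983]
tool_rot: [0.631, 0.776, 0.0, -0.0]
ft_force: [0.1, 0.4, -0.4]
grip_width: 0.0239
grip_force: 25.0
```

Request:
{"name": "arm_command", "arguments": {"deltas": [-1,0,0,0.0008,0,-1,0,0,0,0,-1,0,0,0,0]}}

```text
time: 37.62
position: [0.5061, 0.0479, 0.0977]
tool_rot: [0.631, 0.776, 0.0, 0.0]
ft_force: [-0.4, 0.2, 3.5]
grip_width: 0.0239
grip_force: 25.0
```

Request:
{"name": "arm_command", "arguments": {"deltas": [-1,0,0,-0.0003,0,-0.35,0,0,0,0,-0.25,0,0,0,0,0,0,0,0,0,0,0,0,0,0,0,0,0,-0.02,0,0,0,0,-0.04,0,0,0,0,-0.05,0,0,0,0,-0.05,0,0,0,0,0,0]}}

```text
time: 38.88
position: [0.5088, 0.0477, 0.2619]
tool_rot: [0.631, 0.776, 0.003, 0.004]
ft_force: [0.1, 0.1, -0.2]
grip_width: 0.0436
grip_force: 0.0
```

Request:
{"name": "arm_command", "arguments": {"deltas": [0,-0.03,-0.045,0,0,0,-0.03,-0.045,0,0,0,0,0,0,0.15,0,0,0,0,0.15,0,0,0,0,0.15,0,0,0,0,0.15,0,0,0,0,0.15,0,0,0,0,0.15,0,0,0,0,0.15,0,0,0,0,0.15,0,0,0,0,0]}}

```text
time: 40.25
position: [0.4294, -0.029, 0.2567]
tool_rot: [0.958, 0.285, -0.001, -0.001]
ft_force: [-0.3, -0.4, 0.2]
grip_width: 0.0435
grip_force: 0.0
```

Run:
```python
from h import *
for n in("wrist","top"):
    im,d,p=snap(n); o=status.get_obs(); print(n,np.round(o["position"],3),o["time"])
    P=pts(d,p); Z=P[...,2]
    near=np.hypot(P[...,0]-.5063,P[...,1]-.0473)<.035
    for lo,hi in((.078,.09),(.10,.128),(.128,.133),(.133,.138),(.138,.145)):
        q=P[near&(Z>lo)&(Z<hi)]
        if len(q)>3: print(lo,len(q),q.mean(0).round(4),q.max(0).round(4),np.round(cv2.minEnclosingCircle(q[:,:2].astype(np.float32))[0],4))
    c,l,s,ce=cv2.connectedComponentsWithStats(((Z>.168)&(Z<.182)).astype(np.uint8))
    for i in range(1,c):
        q=P[l==i]
        if len(q)>25 and .45<q[:,0].mean()<.64 and .1<q[:,1].mean()<.45: print("high",len(q),q.mean(0).round(4))
```

```text
wrist [ 0.43  -0.029  0.257] 40.3
0.078 892 [0.5072 0.0482 0.0818] [0.5329 0.074  0.0883] [0.5063 0.0472]
0.1 107 [0.5064 0.0413 0.1114] [0.5192 0.0463 0.1278] [0.5072 0.0447]
0.128 26 [0.5066 0.0413 0.1303] [0.5196 0.0459 0.1327] [0.5073 0.0447]
0.133 409 [0.5074 0.0453 0.1366] [0.5196 0.052  0.138 ] [0.5074 0.0455]
0.138 24 [0.5077 0.0463 0.1384] [0.5187 0.0499 0.1392] [0.5089 0.0448]
high 56 [0.497  0.1557 0.1689]
top [ 0.43  -0.029  0.257] 40.35
0.078 46 [0.5123 0.0595 0.0821] [0.531  0.072  0.0877] [0.5057 0.0495]
0.1 8 [0.4975 0.0478 0.1163] [0.5128 0.0523 0.128 ] [0.5033 0.0489]
0.128 10 [0.5037 0.0457 0.1314] [0.5171 0.0499 0.1326] [0.5066 0.0464]
0.133 29 [0.5073 0.0462 0.1355] [0.5186 0.0521 0.1375] [0.5065 0.0464]
0.138 5 [0.5092 0.0466 0.1388] [0.5154 0.052  0.1412] [0.506  0.0464]
high 130 [0.6008 0.3825 0.1731]
high 73 [0.6125 0.2165 0.1734]
high 54 [0.5619 0.3725 0.1726]
```

The slim carrier's head top is at 0.137 m, which is the fully-in height (0.123 + 0.014). The jar hasn't moved and both big carriers are hanging on the spare hook. Handing in.

```bash
python3 -c "
from rig import order
print(order.hand_in())"
```

```text
the job is handed in; nothing more can be done
None
```

The job is handed in at about 40 s of the 72 s allowed: both big carriers hang pushed back on the spare hook (front one moved first), the slim carrier stands upright on the jar's bottom, and no wrist-force reading after a move was above about 7 N.

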